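# Tip a blue glass strip off its rest and lay it on the light box

### The job

In the stained-glass shop, press down the yellow-lipped end of the tipping rest that carries the blue glass strip, so that the strip's other end comes up out of its cheeks and stays up. Take the strip by the raised end and set it down gently (not dropped) flat on the small oblong light box, centred and in line with its length, with both ends overhanging; let go. Leave the green strip lying as it is on its own rest.

Things in the scene. Friction and masses are not known exactly. Their poses are not given: they have to be found in the camera images.
- blue_strip: Clear blue glass strip 150 (x) x 36 (y) x 6 (z) mm, about 80 g; origin: centre of its underside. Starts level on a tipping rest, underside 38 mm over the bench. Press its top 10 to 35 mm from the -x end; the +x end rises. The last 90 mm at +x lie between fixed 43 mm high, 10 mm thick wooden cheeks (4 mm gap each side), so they cannot be pinched while level.
- rocker_blue (a joint): Hinge of the black rubber rocker under the blue strip, rad: 0 level, grows as the strip's -x end (yellow lip 3 mm beyond it, no cheeks) is pressed with 3 to 6 N; stop at 0.36. Stiff: stays where left. Axis across the strip, 15 mm from its origin towards -x, 8 mm under its underside. At the stop the underside 12 mm from the +x end is 65 mm over the bench.
- green_strip: Clear green glass strip of the same size, on an identical rest; origin and axes as for the blue one. To be left lying level on its rest.
- light_box: Fixed grey light box with a white top, 90 (x) x 56 (y) x 30 high (z) mm; origin: centre of its underside, on the bench. The blue strip is to lie on top along this x axis, either way round, overhanging about 30 mm at each end.
There are look-alikes about, which are no part of the job. Of the things like the blue_strip, leave any that is orange; of the rest the smaller one is meant.

How it is judged (in metres and radians):
On the way, in this order (a step that is already met when the one before it is completed fails the run):
1. the blue strip has been tipped up with its rocker (hinge and strip both past 0.25 rad) (value of joint rocker_blue above 0.25 rad and angle between blue_strip's own z axis and vertical above 0.25 rad), for 0.1 s.
2. the blue strip is held by the fingers low over the light box (underside centre at most 25 mm above its top, within 30 mm sideways) (z of blue_strip in the frame of light_box below 0.055 m and horizontal distance between blue_strip and light_box below 0.03 m and contact force between the fingers and blue_strip above 0.5 N), for 0.04 s.
At the end, for the whole second after the job is handed in: The blue strip lies flat (within 0.1 rad) and still on the light box, its centre within 18 mm of the box's centre and its length within 0.2 rad of the box's x axis; the green strip lies level (within 0.12 rad) within 20 mm of where it started (horizontal distance between blue_strip and light_box below 0.018 m and angle between the x axis of blue_strip and the x axis of light_box, either way round below 0.2 rad and z of blue_strip in the frame of light_box between 0.025 and 0.035 m and angle between blue_strip's own z axis and vertical below 0.1 rad and linear speed of blue_strip below 0.02 m/s and distance of green_strip from where it was at the start of the episode below 0.02 m and angle between green_strip's own z axis and vertical below 0.12 rad); the robot touches nothing.
It fails at once if the green strip is tipped or shifted (over 0.12 rad or 20 mm) (angle between green_strip's own z axis and vertical above 0.12 rad or distance of green_strip from where it was at the start of the episode above 0.02 m).
It also fails if it takes over 51 s, if anything falls off the work surface, if the arm or the gripper's body presses on something with over 40 N, if the wrist force passes 120 N, or if a joint passes its speed limit or range.

### The arm

A 6-joint arm with a two-finger parallel gripper is mounted at the origin on the work surface. World frame = base frame: x ahead of the robot, y to its left, z up, the work surface at z = 0. Lengths are in m, angles in degrees, forces in N, time in s.
With the tool pointing down it reaches from about 0.4 to 0.825 m from the base axis. Payload 7 kg.
Tool frame: the origin (TCP) lies midway between the tips of the shut fingers; the grasp point (between the pads) lies 19 mm behind it; z points along the fingers, y is the line along which they close (so a half turn about z gives the same grasp; the last joint's range is limited). The gripper opens to 88 mm and grips with 3 to 60 N. Pads are 19 mm wide; open, the fingers measure 130 mm over their backs; the gripper's body (78 mm by 193 mm) begins 47 mm behind the grasp point.
Start: joints at [-59.754, 20.546, 0.682, 0, -70.136, -16.507], TCP at [0.16, -0.656, 0.227] pointing down, gripper open.
Joint ranges: [-176.03, 176.03], [-82.01, 121.73], [-58.28, 71.71], [-173.87, 95.51], [-174.79, -0.11], [-173.66, 173.66]. Speed limits (degrees/s): [136.94, 136.94, 172.46, 180, 180, 180].

### API

Orientations are given as [roll, pitch, yaw] about the fixed x, y, z axes, in that order (R = Rz(yaw) Ry(pitch) Rx(roll)).
In Python, from plant import r gives the robot as it stands. The module is installed in compiled form; this text tells all that it offers.
- The arm moves only by the tool play_rows, never from a script. Its argument "rows" is a list of rows, each an object with "slide": the shift along the tool's x, y, z as a fraction of full scale, a list of three; "delta_rot": the turn, a rotation vector about the tool's x, y, z as a fraction of full scale, a list of three; "fingers": the opening, from -1 (shut) to 1 (fully open). In form: [{"slide": [x, y, z], "delta_rot": [rx, ry, rz], "fingers": fingers}, ...]. A call has 1 to 8 rows; each row shifts and turns the commanded pose from where the row before left it, along the tool's axes as they then stand; what a row does not reach is not made up. Full scale, the value 1, is 0.15 m for a shift and 0.08 rad for a turn. A row lasts 1/8 s, in which the tool goes at most 62.5 mm and 10.7 degrees, less where a joint would pass 70% of its speed; a pose out of reach is approached as far as the arm can. A call with a number of a shift or a turn outside -1 to 1 is refused whole. A call with a gripper value outside its range is refused whole. The fingers move at their own pace and stop on an object; "squeeze" is the grip in N (left out, the last holds). Time passes only in rows, so rows that do not move let the fingers close. It gives the time, the measured TCP pose, the force, the opening and the grip force at its end, in the units of the state.
- r.get_state(): the state, without advancing time (a new reading comes with each control period).
- r.capture(name): name is "scene" or "top" or "wrist"; returns a dict with "image" (384x512x3 uint8, blue, green, red), "fx", "fy", "cx", "cy" (pixels), "R" (3x3) and "t" (3): a world point X has camera coordinates R X + t; the wrist camera has in their place "T_tool_cam" (4x4, takes a point from camera to tool coordinates, whose origin is the TCP and whose axes are the flange's). Camera axes: x right, y down, z forward; pixel columns grow to the right and rows downward; lengths in m; the calibration is good to about 2 mm. A picture is of the moment at which its call begins: read the wrist's pose just before it. There is no depth.
- r.close_job(): hands the job in; it is judged then, once.
The state is a dict: "time_s": time; "joints": joint angles; "qd": joint speeds; "joint_torque": joint torques, N m; "tcp_pos": TCP position; "eef_rot": TCP orientation; "contact_force": force on the tool from outside, world axes, zero at the start; "moment": the same for the moment, N m; "gripper_width": finger opening in m; "gripper_force": force on a finger pad.
Only numpy, scipy, OpenCV 4.12 (cv2) and the standard library are available. Lean on these libraries where they do the work, as an engineer would, in place of code of your own. Each camera call takes 0.05 s, during which the arm holds its last target. There are 200 camera calls.

## Working session

There is one attempt and no reset: what is moved stays moved. The work goes in short steps, Python scripts to look and compute and a tool call to move; the robot and the scene stay as the last step left them, time stands still between calls to the robot, and variables do not carry over. Pictures are saved under pics/ and viewed, at most 10 in all, crops included, and the job is handed in when it is done.

Besides the shell and the picture viewer there is one more tool, called after "Request:" as name(argument=value, ...), one argument or row to a line, values as JSON. play_rows: Moves the arm, as the interface text tells. Shift numbers are shares of 0.15 m and turn numbers shares of 0.08 rad, none past 1 either way. Its arguments: {"type":"object","properties":{"rows":{"type":"array"},"squeeze":{"type":"number"}},"required":["rows"]}

```bash
mkdir -p pics
python3 - <<'E'
from plant import r
import cv2,numpy as np,pickle
s=r.get_state();print(s)
d={}
for n in("scene","top"):
    c=r.capture(n);d[n]=c;cv2.imwrite(f"pics/{n}0.png",c["image"]);print(n,c["fx"],c["cx"],c["cy"],np.round(c["R"],3).tolist(),np.round(c["t"],3))
pickle.dump(d,open("c0.pkl","wb"))
cv2.imwrite("pics/both0.png",cv2.resize(np.vstack([d["scene"]["image"],d["top"]["image"]]),None,fx=.78,fy=.78))
E
```

```text
{'time_s': 0.0, 'joints': array([-5.97527212e+01,  2.05913850e+01,  6.32620663e-01, -1.93643216e-02,
       -7.01358667e+01, -1.65077690e+01]), 'qd': array([-0.08290351, -0.00938163, -0.05460403,  0.05804531,  0.06812496,
        0.01058159]), 'joint_torque': array([ 7.42756620e-04, -5.82722390e+01,  2.93063951e+01,  6.99760839e+00,
        6.91613270e-03, -1.00749439e-04]), 'tcp_pos': array([ 0.16017578, -0.65520665,  0.22561687]), 'eef_rot': array([ 1.79904097e+02, -9.43820405e-03, -1.66267077e+02]), 'contact_force': array([ 0.26740947, -0.3863288 ,  0.03493298]), 'moment': array([ 0.08010316, -0.02702222, -0.0362796 ]), 'gripper_force': 0.0, 'gripper_width': 0.08786655008247338}
scene 478.086566457012 246.77127070395818 201.04063870622807 [[0.87, 0.493, -0.003], [0.3, -0.535, -0.79], [-0.391, 0.686, -0.613]] [-0.438 -0.055  1.267]
top 370.1198286151418 254.20479927510607 189.69429115828456 [[-0.023, -0.999, -0.026], [-0.998, 0.025, -0.06], [0.061, 0.025, -0.998]] [0.101 0.42  1.081]
```

View pics/top0.png

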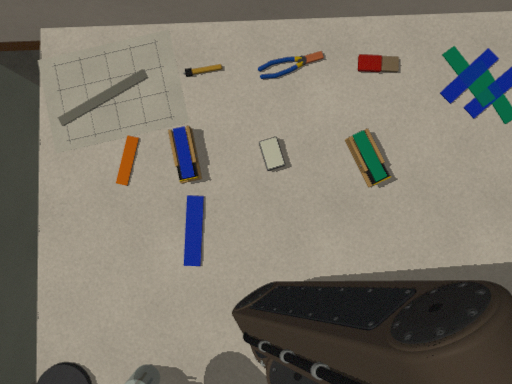

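View pics/scene0.png

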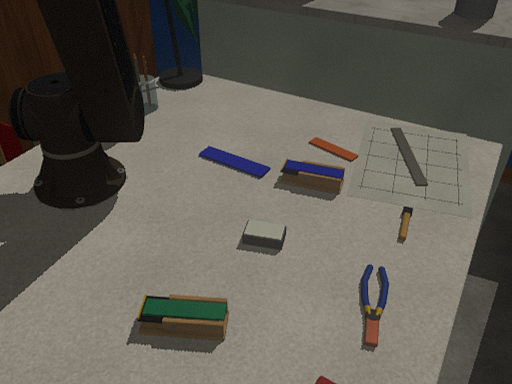

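The top view shows the blue strip on a rest at (184,154), with its black rocker end near (187,180). A longer blue strip lies on the bench at (194,231), an orange one is at (128,160), and more blue strips are crossed at (470,80). The light box is at (272,153) and the green rest at (370,157). The strip on the rest fits: it isn't orange, it's the smaller blue one and it sits on a tipping rest. I'll confirm that in a crop and measure.

```bash
cat > h.py <<'E'
import numpy as np,cv2
def ray(c,uv,z):
    R=np.array(c["R"]);t=np.array(c["t"]);o=-R.T@t
    d=R.T@np.array([(uv[0]-c["cx"])/c["fx"],(uv[1]-c["cy"])/c["fy"],1.])
    return o+d*(z-o[2])/d[2]
def blobs(c,mask,z,roi=None,amin=80):
    out=[]
    cs,_=cv2.findContours(mask.astype(np.uint8),cv2.RETR_EXTERNAL,cv2.CHAIN_APPROX_NONE)
    for k in cs:
        if cv2.contourArea(k)<amin: continue
        p=np.array([ray(c,q[0],z)[:2] for q in k],np.float32)
        (x,y),(w,h),a=cv2.minAreaRect(p*1000)
        if w<h: w,h,a=h,w,a+90
        out.append((np.round(k[:,0].mean(0)),round(x/1000,4),round(y/1000,4),round(w),round(h),round((a+90)%180-90,1)))
    return out
E
python3 - <<'E'
import pickle,cv2,numpy as np
from h import *
d=pickle.load(open("c0.pkl","rb"))
for n in d:
    c=d[n];hsv=cv2.cvtColor(c["image"],cv2.COLOR_BGR2HSV)
    print(n)
    print("blue",*blobs(c,cv2.inRange(hsv,(110,150,60),(130,255,255)),.044),sep="\n")
    print("green",*blobs(c,cv2.inRange(hsv,(65,150,40),(90,255,255)),.044),sep="\n")
c=d["top"];h=cv2.cvtColor(c["image"],cv2.COLOR_BGR2HSV)
print(h[153,272],h[153,250])
m=np.zeros(h.shape[:2],np.uint8);m[130:180,250:295]=cv2.inRange(h,(0,0,185),(180,60,255))[130:180,250:295]
print("box",blobs(c,m,.03,amin=40))
a=cv2.resize(c["image"][115:195,160:215],None,fx=7,fy=7,interpolation=cv2.INTER_CUBIC)
b=cv2.resize(d["scene"]["image"][150:205,270:355],(400,259),interpolation=cv2.INTER_CUBIC)
o=np.zeros((560,790,3),np.uint8);o[:,:385]=a;o[:259,390:]=b[:,:400]
cv2.imwrite("pics/crop1.png",o)
E
```

```text
scene
blue
(array([314., 169.]), 0.5366, 0.2905, 148, 36, 10.0)
(array([235., 161.]), 0.3378, 0.2236, 196, 45, -3.3)
green
(array([181., 309.]), 0.502, -0.2499, 127, 35, 23.8)
top
blue
(array([193., 231.]), 0.3079, 0.2675, 198, 47, -3.4)
(array([183., 152.]), 0.5348, 0.295, 149, 38, 10.5)
(array([477., 107.]), 0.6494, -0.5569, 69, 41, -51.8)
(array([502.,  83.]), 0.711, -0.6341, 91, 42, -51.8)
(array([469.,  75.]), 0.7355, -0.537, 191, 42, -48.6)
green
(array([369., 156.]), 0.5101, -0.2423, 149, 38, 25.0)
(array([503., 109.]), 0.6352, -0.6303, 73, 42, 29.5)
(array([483.,  88.]), 0.6975, -0.581, 77, 75, 34.5)
(array([455.,  60.]), 0.7825, -0.5023, 73, 42, 34.3)
[ 28  37 171] [ 20  41 162]
box []
```

View pics/crop1.png

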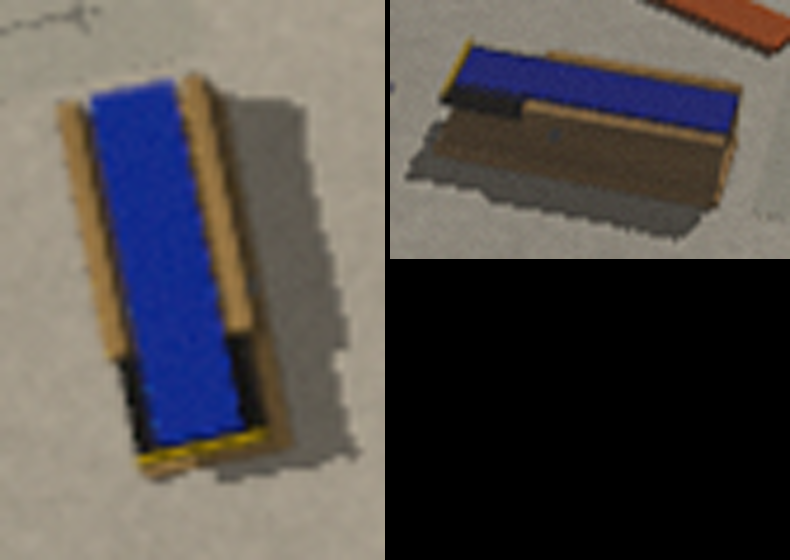

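The crop confirms it: blue strip on its rest, yellow lip at the near (robot) end. Its centre is about (0.535, 0.293) and +x is at about 10°, away from the robot. The size measures 149x37 mm, which matches. Next I move over the light box.

Request:
play_rows(
  rows=[
    {"slide": [-0.234,0.274,-0.011],"delta_rot": [0,0,0],"fingers": -1},
    {"slide": [-0.234,0.274,-0.011],"delta_rot": [0,0,0],"fingers": -1},
    {"slide": [-0.234,0.274,-0.011],"delta_rot": [0,0,0],"fingers": -1},
    {"slide": [-0.234,0.274,-0.011],"delta_rot": [0,0,0],"fingers": -1},
    {"slide": [-0.234,0.274,-0.011],"delta_rot": [0,0,0],"fingers": -1},
    {"slide": [-0.234,0.274,-0.011],"delta_rot": [0,0,0],"fingers": -1},
    {"slide": [-0.234,0.274,-0.011],"delta_rot": [0,0,0],"fingers": -1},
  ],
)

```text
time_s: 0.98
tcp_pos: [0.3309, -0.3162, 0.2381]
eef_rot: [180.0, 0.0, -166.3]
contact_force: [1.9, 0.1, -0.5]
gripper_width: 0.023
gripper_force: 0.0
```

Request:
play_rows(
  rows=[
    {"slide": [-0.234,0.274,-0.011],"delta_rot": [0,0,0],"fingers": -1},
    {"slide": [-0.234,0.274,-0.011],"delta_rot": [0,0,0],"fingers": -1},
    {"slide": [-0.234,0.274,-0.011],"delta_rot": [0,0,0],"fingers": -1},
    {"slide": [-0.234,0.274,-0.011],"delta_rot": [0,0,0],"fingers": -1},
    {"slide": [-0.234,0.274,-0.011],"delta_rot": [0,0,0],"fingers": -1},
    {"slide": [-0.234,0.274,-0.011],"delta_rot": [0,0,0],"fingers": -1},
    {"slide": [-0.234,0.274,-0.011],"delta_rot": [0,0,0.74],"fingers": -1},
    {"slide": [0,0,0],"delta_rot": [0,0,0],"fingers": -1},
  ],
)

```text
time_s: 1.98
tcp_pos: [0.502, 0.0227, 0.249]
eef_rot: [-180.0, -0.1, -169.5]
contact_force: [-0.6, 0.4, -0.9]
gripper_width: 0.0007
gripper_force: 0.0
```

```bash
cat >> h.py <<'E'
from scipy.spatial.transform import Rotation as Ro
def wrist(r):
    s=r.get_state();c=dict(r.capture("wrist"))
    W=np.eye(4);W[:3,:3]=Ro.from_euler("xyz",s["eef_rot"],degrees=True).as_matrix();W[:3,3]=s["tcp_pos"]
    M=np.linalg.inv(W@np.array(c["T_tool_cam"]));c["R"]=M[:3,:3];c["t"]=M[:3,3];return s,c
E
python3 - <<'E'
from plant import r
from h import *
import pickle
s,c=wrist(r);pickle.dump(c,open("w1.pkl","wb"));print(s["tcp_pos"],s["eef_rot"],s["joints"],np.round(c["T_tool_cam"],3).tolist(),c["fx"])
cv2.imwrite("pics/w1.png",c["image"])
E
```

```text
[0.50203822 0.02269418 0.24899579] [-1.79993329e+02 -5.28009381e-02 -1.69507431e+02] [ 2.50188219e+01  3.28888649e+00 -1.85355648e+01 -7.30719184e-03
 -6.82283351e+01 -1.04523537e+02] [[0.001, -0.957, -0.291, 0.08], [1.0, 0.001, 0.0, -0.0], [-0.0, -0.291, 0.957, -0.158], [0.0, 0.0, 0.0, 1.0]] 275.47589651076186
```

View pics/w1.png

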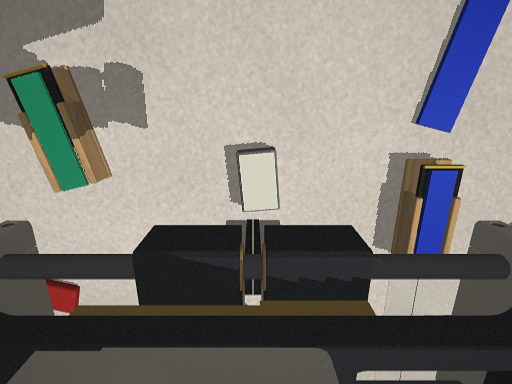

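The wrist view shows the whole white top of the box at (258,180), the blue rest at (438,205) with its yellow lip at row 167, and the green rest at left. I'll measure the box top here.

Run:
```python
import pickle
from h import *
c=pickle.load(open("w1.pkl","rb"));h=cv2.cvtColor(c["image"],cv2.COLOR_BGR2HSV);print(h[180,258],h[180,320])
m=np.zeros(h.shape[:2],np.uint8);m[140:216,225:300]=(h[...,2]>205)[140:216,225:300]
print(blobs(c,m,.03))
t=pickle.load(open("c0.pkl","rb"))["top"];print(ray(t,(272,153),.03))
b=cv2.inRange(h,(110,150,60),(130,255,255));b[:,:380]=0;b[:145]=0;b[250:]=0
print(blobs(c,b,.044));
```

```text
[ 27  24 213] [ 18  27 205]
[(array([236., 210.]), 0.5783, 0.0113, 23, 21, 35.0), (array([258., 181.]), 0.5284, 0.0361, 82, 49, 15.5), (array([287., 183.]), 0.5227, 0.0757, 102, 47, 3.9)]
[0.52793764 0.03567939 0.03      ]
[(array([435., 209.]), 0.5209, 0.2889, 120, 39, 10.5)]
```

Request:
play_rows(
  rows=[
    {"slide": [-0.027,0.288,0.166],"delta_rot": [0,0,0],"fingers": -1},
    {"slide": [-0.027,0.288,0.166],"delta_rot": [0,0,0],"fingers": -1},
    {"slide": [-0.027,0.288,0.166],"delta_rot": [0,0,0],"fingers": -1},
    {"slide": [-0.027,0.288,0.166],"delta_rot": [0,0,0],"fingers": -1},
    {"slide": [-0.027,0.288,0.166],"delta_rot": [0,0,0],"fingers": -1},
    {"slide": [-0.027,0.288,0.166],"delta_rot": [0,0,0],"fingers": -1},
    {"slide": [0,0,0.3],"delta_rot": [0,0,0],"fingers": -1},
    {"slide": [0,0,0],"delta_rot": [0,0,0],"fingers": -1},
  ],
)

```text
time_s: 3.02
tcp_pos: [0.4763, 0.2767, 0.0525]
eef_rot: [-179.8, -0.3, -169.7]
contact_force: [-0.5, -0.6, 1.5]
gripper_width: 0.0003
gripper_force: 0.0
```

Run:
```python
import pickle
from h import *
c=pickle.load(open("w1.pkl","rb"))
P=[ray(c,q,.03)[:2] for q in [(237,150),(274,148),(279,210),(243,212)]];P=np.array(P);print(P,P.mean(0))
for a,b in((0,3),(1,2)):
    v=P[b]-P[a];print(np.degrees(np.arctan2(v[1],v[0])),np.linalg.norm(v))
```

```text
[[ 0.48863475 -0.00140048]
 [ 0.47664796  0.04802443]
 [ 0.56463223  0.07394121]
 [ 0.57739192  0.02254437]] [0.52682672 0.03577738]
15.097787139371643 0.09193035472413093
16.412945219060973 0.09172192961405143
```

Request:
play_rows(
  rows=[
    {"slide": [-0.025,0.035,0.02],"delta_rot": [0,0,0],"fingers": -1},
    {"slide": [0,0,0.03],"delta_rot": [0,0,0],"fingers": -1},
    {"slide": [0,0,0.025],"delta_rot": [0,0,0],"fingers": -1},
    {"slide": [0,0,0.025],"delta_rot": [0,0,0],"fingers": -1},
    {"slide": [0,0,0.02],"delta_rot": [0,0,0],"fingers": -1},
    {"slide": [0,0,0],"delta_rot": [0,0,0],"fingers": -1},
  ],
)

```text
time_s: 3.78
tcp_pos: [0.4805, 0.2848, 0.0372]
eef_rot: [-180.0, -0.0, -169.7]
contact_force: [-2.5, 0.2, 2.5]
gripper_width: 0.0003
gripper_force: 1.4
```

Request:
play_rows(
  rows=[
    {"slide": [0,0,0.02],"delta_rot": [0,0,0],"fingers": -1},
    {"slide": [0,0,0],"delta_rot": [0,0,0],"fingers": -1},
  ],
)

```text
time_s: 4.03
tcp_pos: [0.4805, 0.2848, 0.0341]
eef_rot: [-180.0, -0.1, -169.7]
contact_force: [-3.4, -0.5, 2.4]
gripper_width: 0.0004
gripper_force: 1.9
```

Request:
play_rows(
  rows=[
    {"slide": [0,0,0.02],"delta_rot": [0,0,0],"fingers": -1},
    {"slide": [0,0,0],"delta_rot": [0,0,0],"fingers": -1},
  ],
)

```text
time_s: 4.28
tcp_pos: [0.4806, 0.2848, 0.0318]
eef_rot: [-180.0, -0.0, -169.6]
contact_force: [-6.7, -2.0, 10.7]
gripper_width: 0.0003
gripper_force: 6.3
```

Request:
play_rows(
  rows=[
    {"slide": [0,0,-0.05],"delta_rot": [0,0,0],"fingers": -1},
    {"slide": [0,0,-0.3],"delta_rot": [0,0,0],"fingers": 1},
    {"slide": [0.35,0,-0.2],"delta_rot": [0,0,0],"fingers": 1},
    {"slide": [0.35,0,-0.2],"delta_rot": [0,0,0],"fingers": 1},
    {"slide": [0,0,0],"delta_rot": [0,0,0],"fingers": 1},
    {"slide": [0,0,0],"delta_rot": [0,0,0],"fingers": 1},
  ],
)

```text
time_s: 5.03
tcp_pos: [0.3783, 0.2671, 0.1445]
eef_rot: [179.9, 0.1, -169.6]
contact_force: [-0.5, -0.8, -0.4]
gripper_width: 0.045
gripper_force: 0.0
```

Run:
```python
from plant import r
from h import *
sc=r.capture("scene");tp=r.capture("top")
for n,c in(("scene",sc),("top",tp)):
    h=cv2.cvtColor(c["image"],cv2.COLOR_BGR2HSV);m=cv2.inRange(h,(110,150,60),(130,255,255))
    k=np.zeros_like(m)
    if n=="scene":k[140:215,265:360]=1
    else:k[105:195,155:215]=1
    print(n,blobs(c,m*k,.058))
a=cv2.resize(tp["image"][105:205,140:230],(540,600));b=cv2.resize(sc["image"][140:215,265:360],(250,197))
o=np.zeros((600,800,3),np.uint8);o[:,:540]=a;o[:197,545:795]=b;cv2.imwrite("pics/tip.png",o)
```

```text
scene [(array([313., 167.]), 0.5414, 0.2784, 158, 31, 42.6)]
top [(array([183., 153.]), 0.5305, 0.2926, 150, 37, 15.1)]
```

View pics/tip.png

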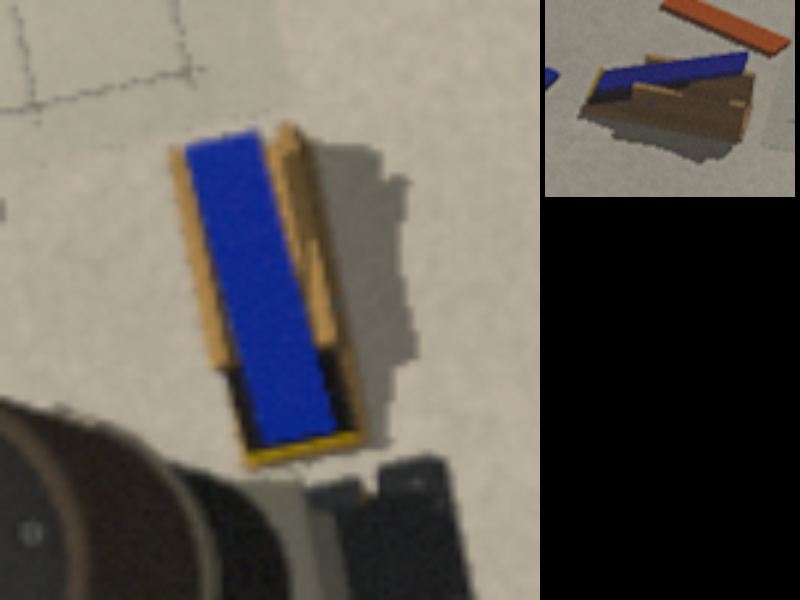

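The strip is tipped up and staying up: its raised +x end is at crop (223,138), which is top-image pixel (177,128). I'll check that against the geometry.

Run:
```python
import pickle
from h import *
d=pickle.load(open("c0.pkl","rb"))
for q,z in(((177.2,128),.0748),((140+208/6,105+292/6),.0575),((140+298/6,105+438/6),.024)): print(ray(d["top"],q,z))
s=d["scene"]
for q in ((265+201/250*95,140+53/197*75),(265+201/250*95,140+75/197*75)): print(ray(s,q,.0748),ray(s,q,.069))
from plant import r
st=r.get_state();print(st["tcp_pos"])
R=Ro.from_euler("xyz",st["eef_rot"],degrees=True).as_matrix()
print(R.T@(np.array([.569,.299,.1185])-st["tcp_pos"])/.15)
```

```text
[0.59958015 0.30370588 0.0748    ]
[0.52921778 0.31582654 0.0575    ]
[0.46117913 0.28008633 0.024     ]
[0.59882507 0.31605441 0.0748    ] [0.59622833 0.3248581  0.069     ]
[0.61227081 0.28040301 0.0748    ] [0.60979265 0.28889229 0.069     ]
[0.37841368 0.26654059 0.14336847]
[-1.28880339 -0.01479345  0.16565774]
```

Ray (0.600, 0.304) against a predicted (0.598, 0.3045): they agree. I go to the pre-grasp, tilt the tool to match the strip, and look.

Request:
play_rows(
  rows=[
    {"slide": [-0.322,-0.004,0.041],"delta_rot": [0,0,0],"fingers": 1},
    {"slide": [-0.322,-0.004,0.041],"delta_rot": [0,0,0],"fingers": 1},
    {"slide": [-0.322,-0.004,0.041],"delta_rot": [0,0,0],"fingers": 1},
    {"slide": [-0.322,-0.004,0.041],"delta_rot": [0,0,0],"fingers": 1},
    {"slide": [0,0,0],"delta_rot": [0,0,0],"fingers": 1},
  ],
)

```text
time_s: 5.75
tcp_pos: [0.5713, 0.2977, 0.1152]
eef_rot: [-179.8, -0.2, -169.8]
contact_force: [-0.6, -0.9, 0.1]
gripper_width: 0.0874
gripper_force: 0.0
```

Request:
play_rows(
  rows=[
    {"slide": [0,0,0],"delta_rot": [0,-0.9,0],"fingers": 1},
    {"slide": [0,0,0],"delta_rot": [0,-0.9,0],"fingers": 1},
    {"slide": [0,0,0],"delta_rot": [0,-0.9,0],"fingers": 1},
    {"slide": [0,0,0],"delta_rot": [0,-0.9,0],"fingers": 1},
    {"slide": [0,0,0],"delta_rot": [0,-0.9,0],"fingers": 1},
    {"slide": [0,0,0],"delta_rot": [0,0,0],"fingers": 1},
  ],
)

```text
time_s: 6.5
tcp_pos: [0.5662, 0.2961, 0.1168]
eef_rot: [-179.8, 20.4, -169.5]
contact_force: [0.7, 0.1, 0.4]
gripper_width: 0.0874
gripper_force: 0.0
```

Run:
```python
from plant import r
from h import *
s,c=wrist(r);print(s["tcp_pos"],s["eef_rot"],s["gripper_width"])
R=Ro.from_euler("xyz",s["eef_rot"],degrees=True).as_matrix();print(R[:,2])
print(R.T@(np.array([.5935,.3037,.053])-s["tcp_pos"])/.15)
h=cv2.cvtColor(c["image"],cv2.COLOR_BGR2HSV);m=cv2.inRange(h,(110,150,60),(130,255,255))
cs,_=cv2.findContours(m,0,1)
# rays into strip's top plane via tool-plane: top at strip: point axis+14mm normal
T=np.array(c["T_tool_cam"]);
n=np.array([-.352*.984,-.352*.179,.936]);p0=np.array([.5202,.2903,.030])+n*.014
o=-c["R"].T@c["t"]
for k in cs:
    if cv2.contourArea(k)<150: continue
    P=[]
    for q in k[:,0]:
        d=c["R"].T@np.array([(q[0]-c["cx"])/c["fx"],(q[1]-c["cy"])/c["fy"],1]);X=o+d*(n@(p0-o))/(n@d);P.append(R.T@(X-s["tcp_pos"]))
    P=np.array(P);print(k[:,0].min(0),k[:,0].max(0),P.min(0),P.max(0))
cv2.imwrite("pics/w2.png",c["image"])
```

```text
[0.56618294 0.29608231 0.11684161] [-179.77492523   20.44219885 -169.52567277] 0.08738995376285068
[ 0.34415382  0.0596308  -0.93701778]
[-0.02780279  0.01865585  0.46450828]
[231  23] [283 225] [-0.01708219 -0.01447359  0.05088131] [0.13120256 0.02130338 0.05142137]
```

View pics/w2.png

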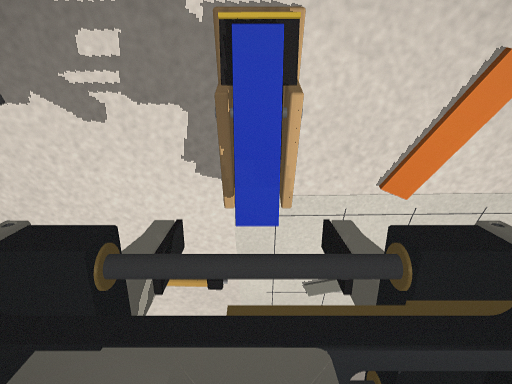

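The wrist view shows the strip centred between the open fingers, with its raised end at row 225. In tool coordinates it spans -17 to +131 mm, y offset +3 mm, top 51 mm ahead, all as predicted. Now I approach and grip.

Request:
play_rows(
  rows=[
    {"slide": [-0.034,0.023,0.1],"delta_rot": [0,0,0],"fingers": 1},
    {"slide": [0,0,0.2],"delta_rot": [0,0,0],"fingers": 1},
    {"slide": [0,0,0.165],"delta_rot": [0,0,0],"fingers": 1},
    {"slide": [0,0,0],"delta_rot": [0,0,0],"fingers": 1},
  ],
)

```text
time_s: 7.05
tcp_pos: [0.5991, 0.306, 0.057]
eef_rot: [-179.9, 20.1, -169.7]
contact_force: [-0.1, -0.6, -0.2]
gripper_width: 0.0879
gripper_force: 0.0
```

Request:
play_rows(
  rows=[
    {"slide": [0,0,0],"delta_rot": [0,0,0],"fingers": -1},
    {"slide": [0,0,0],"delta_rot": [0,0,0],"fingers": -1},
    {"slide": [0,0,0],"delta_rot": [0,0,0],"fingers": -1},
    {"slide": [0,0,0],"delta_rot": [0,0,0],"fingers": -1},
    {"slide": [0,0,0],"delta_rot": [0,0,0],"fingers": -1},
    {"slide": [0,0,0],"delta_rot": [0,0,0],"fingers": -1},
  ],
  squeeze=30,
)

```text
time_s: 7.8
tcp_pos: [0.5977, 0.3074, 0.0589]
eef_rot: [180.0, 20.2, -169.6]
contact_force: [-1.0, 0.6, -0.2]
gripper_width: 0.0352
gripper_force: 29.9
```

Gripped: opening 35 mm, 30 N. Lift off along the strip's normal.

Request:
play_rows(
  rows=[
    {"slide": [0,0,-0.05],"delta_rot": [0,0,0],"fingers": -1},
    {"slide": [0,0,-0.15],"delta_rot": [0,0,0],"fingers": -1},
    {"slide": [0,0,-0.25],"delta_rot": [0,0,0],"fingers": -1},
    {"slide": [0,0,-0.25],"delta_rot": [0,0,0],"fingers": -1},
    {"slide": [0,0,0],"delta_rot": [0,0,0],"fingers": -1},
  ],
)

```text
time_s: 8.43
tcp_pos: [0.5625, 0.3025, 0.1606]
eef_rot: [179.7, 20.4, -169.6]
contact_force: [-0.1, 0.9, -0.9]
gripper_width: 0.0353
gripper_force: 29.9
```

Request:
play_rows(
  rows=[
    {"slide": [0,0,0],"delta_rot": [0,0.75,0],"fingers": -1},
    {"slide": [0,0,0],"delta_rot": [0,0.75,0],"fingers": -1},
    {"slide": [0,0,0],"delta_rot": [0,0.75,0],"fingers": -1},
    {"slide": [0,0,0],"delta_rot": [0,0.75,0],"fingers": -1},
    {"slide": [0,0,0],"delta_rot": [0,0.75,0],"fingers": -1},
    {"slide": [0,0,0],"delta_rot": [0,0.7,0],"fingers": -1},
    {"slide": [0,0,0],"delta_rot": [0,0,0],"fingers": -1},
  ],
)

```text
time_s: 9.3
tcp_pos: [0.563, 0.3003, 0.1557]
eef_rot: [-179.9, -0.3, -169.7]
contact_force: [0.0, 0.8, -1.3]
gripper_width: 0.0352
gripper_force: 29.9
```

Run:
```python
from plant import r
from h import *
s,c=wrist(r);print(s["tcp_pos"],s["eef_rot"],s["gripper_width"])
sc=r.capture("scene");cv2.imwrite("pics/w3.png",np.hstack([cv2.resize(c["image"],(400,300)),cv2.resize(sc["image"],(400,300))]))
h=cv2.cvtColor(c["image"],cv2.COLOR_BGR2HSV);m=cv2.inRange(h,(110,150,60),(130,255,255));m[:,:200]=0;m[:,330:]=0
cs,_=cv2.findContours(m,0,1);k=max(cs,key=cv2.contourArea);print(k[:,0].min(0),k[:,0].max(0))
for z in(.009,.012,.016,.02): print(z,blobs(c,m,s["tcp_pos"][2]+z+.003))
```

```text
[0.56296034 0.30034101 0.15565889] [-179.94988562   -0.26825376 -169.70176588] 0.03521390518110885
[208   0] [284 253]
0.009 [(array([249., 123.]), 0.5047, 0.2884, 132, 36, 11.6)]
0.012 [(array([249., 123.]), 0.5043, 0.2884, 129, 35, 11.6)]
0.016 [(array([249., 123.]), 0.5037, 0.2883, 126, 34, 11.6)]
0.02 [(array([249., 123.]), 0.5032, 0.2883, 122, 33, 11.6)]
```

View pics/w3.png

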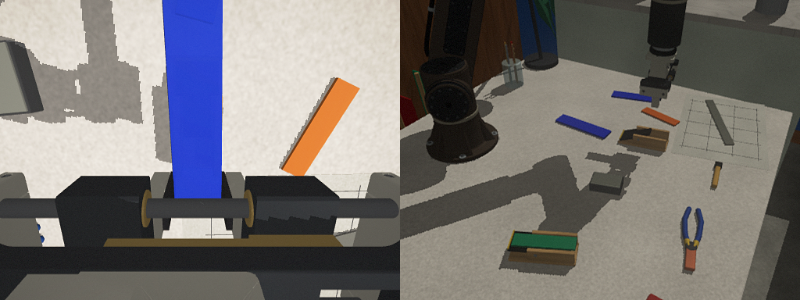

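The wrist view shows the strip held straight between the fingers, and the scene view shows it level, at about (630,97) in the composite. I'll measure how it sits in the grip: tilt, height and centre offset.

Run:
```python
from plant import r
from h import *
s,c=wrist(r);R=Ro.from_euler("xyz",s["eef_rot"],degrees=True).as_matrix();p=s["tcp_pos"];print(p)
h=cv2.cvtColor(c["image"],cv2.COLOR_BGR2HSV);m=cv2.inRange(h,(105,120,60),(130,255,255));m[:,:195]=0;m[:,330:]=0
T=np.array(c["T_tool_cam"])
for v in (3,60,120,180,220,250):
    u=np.where(m[v])[0]; w=u.max()-u.min()+1; d=.036*c["fx"]/w
    X=T[:3,:3]@np.array([((u.max()+u.min())/2-c["cx"])/c["fx"]*d,(v-c["cy"])/c["fy"]*d,d])+T[:3,3]; print(v,u.min(),w,X.round(4))
for v in(253,279):
    P=ray(c,(248,v),p[2]+.015);print("end",v,R.T@(P-p))
sc=r.capture("scene");h=cv2.cvtColor(sc["image"],cv2.COLOR_BGR2HSV);m=cv2.inRange(h,(105,120,40),(130,255,255));m[:,:262]=0;m[:,345:]=0;m[:100]=0;m[145:]=0
cs,_=cv2.findContours(m,0,1);k=max(cs,key=cv2.contourArea)
print(cv2.approxPolyDP(k,2,True)[:,0].tolist())
for q in cv2.approxPolyDP(k,2,True)[:,0]: print([(R.T@(ray(sc,q,p[2]+z)-p)).round(4).tolist() for z in(.012,.016)])
```

```text
[0.56207033 0.30016346 0.15612522]
3 208 77 [ 0.1244 -0.0031 -0.0095]
60 211 74 [ 0.0997 -0.0025 -0.0115]
120 215 69 [ 0.0712 -0.0018 -0.0101]
180 219 65 [ 0.0389 -0.0008 -0.0107]
220 221 63 [ 0.0157 -0.0003 -0.0127]
250 223 61 [-0.0034  0.0003 -0.0131]
end 253 [-0.00421692 -0.00258681 -0.01501392]
end 279 [-0.0218675  -0.00265937 -0.01508019]
[[271, 121], [298, 127], [321, 128], [319, 123], [274, 116]]
[[0.1404, -0.0186, -0.0115], [0.1383, -0.0257, -0.0155]]
[[0.0703, -0.0263, -0.0117], [0.0688, -0.0334, -0.0157]]
[[0.017, -0.0132, -0.0119], [0.0159, -0.0204, -0.0159]]
[[0.0269, 0.0095, -0.0119], [0.0257, 0.0022, -0.0159]]
[[0.1408, 0.0087, -0.0115], [0.1388, 0.0014, -0.0155]]
```

Request:
play_rows(
  rows=[
    {"slide": [0,0,0],"delta_rot": [0,0,-0.8],"fingers": -1},
    {"slide": [0.037,-0.15,0],"delta_rot": [0,0,0],"fingers": -1},
    {"slide": [0.037,-0.273,0.062],"delta_rot": [0,0,0],"fingers": -1},
    {"slide": [0.037,-0.3,0.062],"delta_rot": [0,0,0],"fingers": -1},
    {"slide": [0.037,-0.35,0.062],"delta_rot": [0,0,0],"fingers": -1},
    {"slide": [0.037,-0.35,0.062],"delta_rot": [0,0,0],"fingers": -1},
    {"slide": [0.037,-0.218,0.062],"delta_rot": [0,0,0],"fingers": -1},
    {"slide": [0,0,0.062],"delta_rot": [0,0,0],"fingers": -1},
  ],
)

```text
time_s: 10.5
tcp_pos: [0.5888, 0.051, 0.1015]
eef_rot: [180.0, -0.2, -166.1]
contact_force: [-0.4, 0.2, -0.3]
gripper_width: 0.0356
gripper_force: 29.9
```

Request:
play_rows(
  rows=[
    {"slide": [0,0,0],"delta_rot": [0,0,0],"fingers": -1},
    {"slide": [0,0,0],"delta_rot": [0,0,0],"fingers": -1},
  ],
)

```text
time_s: 10.75
tcp_pos: [0.5896, 0.0546, 0.102]
eef_rot: [180.0, -0.2, -165.9]
contact_force: [0.7, -0.5, -1.4]
gripper_width: 0.0354
gripper_force: 29.9
```

Run:
```python
from plant import r
from h import *
s,c=wrist(r);R=Ro.from_euler("xyz",s["eef_rot"],degrees=True).as_matrix();p=s["tcp_pos"];print(p,s["eef_rot"])
print("delta units",R.T@(np.array([.5896,.0534,.04])-p)/.15)
sc=r.capture("scene");h=cv2.cvtColor(sc["image"],cv2.COLOR_BGR2HSV);m=cv2.inRange(h,(105,120,40),(130,255,255));m[:175]=0;m[:,:190]=0;m[260:]=0;m[:,350:]=0
print(blobs(sc,m,p[2]+.011,amin=60))
cv2.imwrite("pics/w4.png",np.hstack([cv2.resize(c["image"],(400,300)),cv2.resize(sc["image"][150:300,150:350],(400,300))]))
```

```text
[0.58958603 0.05459371 0.10195191] [ 1.79971235e+02 -1.52451835e-01 -1.65881055e+02]
delta units [ 0.00075198 -0.00794775  0.41301223]
[(array([249., 197.]), 0.4961, 0.0262, 88, 39, 16.7)]
```

View pics/w4.png

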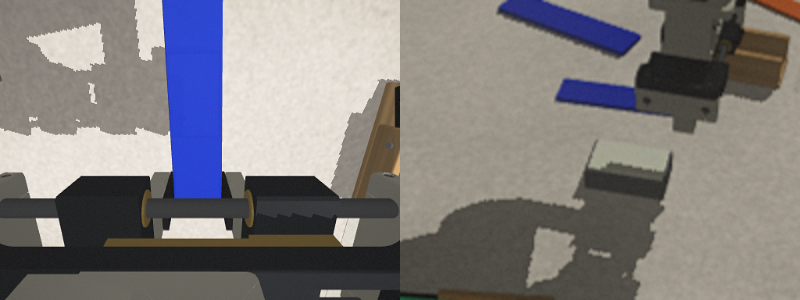

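The strip is held in line above the box: its free end measures out to a centre of about (0.526, 0.034) against the box's (0.528, 0.036). Now I lower it.

Request:
play_rows(
  rows=[
    {"slide": [-0.01,0,0.2],"delta_rot": [0,0,0],"fingers": -1},
    {"slide": [0,0,0.15],"delta_rot": [0,0,0],"fingers": -1},
    {"slide": [0,0,0.06],"delta_rot": [0,0,0],"fingers": -1},
    {"slide": [0,0,0],"delta_rot": [0,0,0],"fingers": -1},
    {"slide": [0,0,0],"delta_rot": [0,0,0],"fingers": -1},
  ],
)

```text
time_s: 11.48
tcp_pos: [0.5915, 0.0547, 0.041]
eef_rot: [180.0, -0.1, -165.9]
contact_force: [0.1, -0.1, -0.9]
gripper_width: 0.0356
gripper_force: 29.9
```

Request:
play_rows(
  rows=[
    {"slide": [0,0,0.03],"delta_rot": [0,0,0],"fingers": -1},
    {"slide": [0,0,0.02],"delta_rot": [0,0,0],"fingers": -1},
    {"slide": [0,0,0],"delta_rot": [0,0,0],"fingers": -1},
  ],
)

```text
time_s: 11.85
tcp_pos: [0.5906, 0.0542, 0.0323]
eef_rot: [180.0, -0.2, -165.9]
contact_force: [-0.2, 0.1, -1.3]
gripper_width: 0.0356
gripper_force: 29.9
```

Request:
play_rows(
  rows=[
    {"slide": [0,0,0.02],"delta_rot": [0,0,0],"fingers": -1},
    {"slide": [0,0,0],"delta_rot": [0,0,0],"fingers": -1},
  ],
)

```text
time_s: 12.1
tcp_pos: [0.5905, 0.0542, 0.0292]
eef_rot: [180.0, -0.2, -165.9]
contact_force: [-0.4, 0.1, -0.5]
gripper_width: 0.0353
gripper_force: 29.9
```

Request:
play_rows(
  rows=[
    {"slide": [0,0,0.012],"delta_rot": [0,0,0],"fingers": -1},
    {"slide": [0,0,0],"delta_rot": [0,0,0],"fingers": -1},
  ],
)

```text
time_s: 12.35
tcp_pos: [0.5906, 0.0542, 0.0275]
eef_rot: [180.0, -0.2, -165.9]
contact_force: [0.2, 0.3, -1.5]
gripper_width: 0.0355
gripper_force: 29.9
```

Request:
play_rows(
  rows=[
    {"slide": [0,0,0.01],"delta_rot": [0,0,0],"fingers": -1},
    {"slide": [0,0,0],"delta_rot": [0,0,0],"fingers": -1},
  ],
)

```text
time_s: 12.6
tcp_pos: [0.5906, 0.0543, 0.0261]
eef_rot: [180.0, -0.2, -165.9]
contact_force: [-0.2, 0.6, -1.1]
gripper_width: 0.0352
gripper_force: 29.9
```

Request:
play_rows(
  rows=[
    {"slide": [0,0,0.01],"delta_rot": [0,0,0],"fingers": -1},
    {"slide": [0,0,0],"delta_rot": [0,0,0],"fingers": -1},
  ],
)

```text
time_s: 12.85
tcp_pos: [0.5906, 0.0543, 0.0246]
eef_rot: [180.0, -0.2, -165.9]
contact_force: [0.8, 0.5, -0.5]
gripper_width: 0.0355
gripper_force: 29.9
```

Request:
play_rows(
  rows=[
    {"slide": [0,0,0.008],"delta_rot": [0,0,0],"fingers": -1},
    {"slide": [0,0,0],"delta_rot": [0,0,0],"fingers": -1},
  ],
)

```text
time_s: 13.1
tcp_pos: [0.5906, 0.0543, 0.0234]
eef_rot: [180.0, -0.2, -165.9]
contact_force: [0.2, 0.0, -0.6]
gripper_width: 0.0355
gripper_force: 29.9
```

Request:
play_rows(
  rows=[
    {"slide": [0,0,0.008],"delta_rot": [0,0,0],"fingers": -1},
    {"slide": [0,0,0],"delta_rot": [0,0,0],"fingers": -1},
  ],
)

```text
time_s: 13.35
tcp_pos: [0.5907, 0.0543, 0.0223]
eef_rot: [180.0, -0.2, -165.9]
contact_force: [-0.4, 0.3, -0.6]
gripper_width: 0.0355
gripper_force: 29.9
```

Request:
play_rows(
  rows=[
    {"slide": [0,0,0.01],"delta_rot": [0,0,0],"fingers": -1},
    {"slide": [0,0,0],"delta_rot": [0,0,0],"fingers": -1},
  ],
)

```text
time_s: 13.6
tcp_pos: [0.5909, 0.0543, 0.0215]
eef_rot: [180.0, -0.2, -165.9]
contact_force: [-1.5, 1.2, 6.9]
gripper_width: 0.0356
gripper_force: 29.9
```

Request:
play_rows(
  rows=[
    {"slide": [0,0,0.01],"delta_rot": [0,0,0],"fingers": -1},
    {"slide": [0,0,0],"delta_rot": [0,0,0],"fingers": -1},
  ],
)

```text
time_s: 13.85
tcp_pos: [0.5911, 0.0543, 0.0204]
eef_rot: [180.0, -0.1, -165.9]
contact_force: [-3.4, -0.9, 9.1]
gripper_width: 0.0355
gripper_force: 30.0
```

Request:
play_rows(
  rows=[
    {"slide": [0,0,0.008],"delta_rot": [0,0,0],"fingers": -1},
    {"slide": [0,0,0],"delta_rot": [0,0,0],"fingers": -1},
  ],
)

```text
time_s: 14.1
tcp_pos: [0.5913, 0.0543, 0.0194]
eef_rot: [180.0, -0.1, -165.9]
contact_force: [-3.3, -0.2, 10.3]
gripper_width: 0.0354
gripper_force: 30.0
```

Contact at about z 0.0217. I back off 2 mm to unload it and let go.

Request:
play_rows(
  rows=[
    {"slide": [0,0,-0.013],"delta_rot": [0,0,0],"fingers": -1},
    {"slide": [0,0,0],"delta_rot": [0,0,0],"fingers": -1},
  ],
  squeeze=10,
)

```text
time_s: 14.35
tcp_pos: [0.5909, 0.0544, 0.0203]
eef_rot: [180.0, -0.2, -165.9]
contact_force: [0.1, 0.7, 2.1]
gripper_width: 0.0354
gripper_force: 10.0
```

Request:
play_rows(
  rows=[
    {"slide": [0,0,0],"delta_rot": [0,0,0],"fingers": 0.5},
    {"slide": [0,0,0],"delta_rot": [0,0,0],"fingers": 0.5},
    {"slide": [0,0,0],"delta_rot": [0,0,0],"fingers": 0.5},
    {"slide": [0,0,0],"delta_rot": [0,0,0],"fingers": 0.5},
    {"slide": [0,0,-0.05],"delta_rot": [0,0,0],"fingers": 0.5},
    {"slide": [0,0,-0.3],"delta_rot": [0,0,0],"fingers": 0.5},
    {"slide": [-0.2,0,-0.35],"delta_rot": [0,0,0],"fingers": 0.5},
    {"slide": [0,0,-0.35],"delta_rot": [0,0,0],"fingers": 0.5},
  ],
)

```text
time_s: 15.35
tcp_pos: [0.6216, 0.0619, 0.1796]
eef_rot: [180.0, -0.1, -165.9]
contact_force: [0.2, -0.3, -1.7]
gripper_width: 0.0654
gripper_force: 0.0
```

Run:
```python
from plant import r
from h import *
import pickle
s,c=wrist(r);print(s["tcp_pos"],s["contact_force"],s["gripper_width"])
sc=r.capture("scene")
for n,k,ro in(("w",c,(0,384,60,420)),("s",sc,(180,260,200,320))):
    h=cv2.cvtColor(k["image"],cv2.COLOR_BGR2HSV);m=cv2.inRange(h,(105,120,40),(130,255,255));z=np.zeros_like(m);z[ro[0]:ro[1],ro[2]:ro[3]]=1
    print(n,blobs(k,m*z,.036))
cv2.imwrite("pics/w5.png",np.hstack([cv2.resize(c["image"],(400,300)),cv2.resize(sc["image"][150:300,150:350],(400,300))]))
```

```text
[0.62162184 0.06187549 0.17964847] [ 0.22650224 -0.31733005 -1.7030192 ] 0.06537673048292307
w [(array([207., 288.]), 0.779, 0.0418, 61, 16, -66.8), (array([252.,  76.]), 0.5251, 0.0374, 148, 36, 14.5)]
s [(array([264., 227.]), 0.5263, 0.0338, 148, 37, 14.5)]
```

View pics/w5.png

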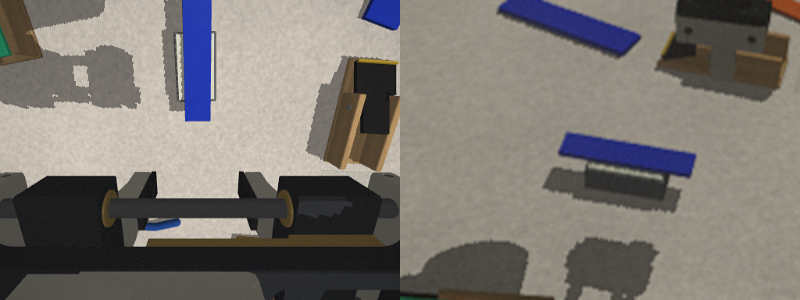

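The strip lies flat across the box with both ends overhanging. Two views put its centre at (0.526, 0.036) at 14.5°, within about 3 mm and 1° of the box. The robot is clear of everything, so I hand in.

```bash
python3 -c "
from plant import r
print(r.close_job())"
```

```text
the job is handed in; nothing more can be done
None
```

The job is handed in (no verdict was returned): the blue strip lies flat on the light box, about 3 mm off centre and within 1° of its length by my camera measurements, and I never touched the green strip.

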